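# Refit a tapered stopcock plug in a vacuum manifold

### The arm

A 6-joint arm with a two-finger parallel gripper is mounted at the origin on a cart in front of the work surface, level with it; the furniture and walls round the work are solid. World frame = base frame: x ahead of the robot, y to its left, z up, the work surface at z = 0. Lengths are in m, angles in rad, forces in N, time in s.
With the tool pointing down it reaches from about 0.4 to 0.825 m from the base axis. Payload 7 kg.
Tool frame: the origin (TCP) lies midway between the tips of the shut fingers; the grasp point (between the pads) lies 19 mm behind it; z points along the fingers, x is the direction in which the jaws open and shut, and the axes are right-handed (so a half turn about z gives the same grasp; the last joint's range is limited). The gripper opens to 88 mm and grips with 3 to 60 N. Pads are 19 mm wide; open, the fingers measure 130 mm over their backs; the gripper's body (78 mm by 193 mm) begins 47 mm behind the grasp point.
Start: joints at [-0.903, 0.359, 0.012, 0, -1.224, -0.288], TCP at [0.25, -0.627, 0.227] pointing down, gripper open.
Joint ranges: [-3.07, 3.07], [-1.43, 2.12], [-1.02, 1.25], [-3.03, 1.67], [-3.05, -0], [-3.03, 3.03]. Speed limits (rad/s): [2.39, 2.39, 3.01, 3.14, 3.14, 3.14].

### API

Orientations are given as [roll, pitch, yaw] about the fixed x, y, z axes, in that order (R = Rz(yaw) Ry(pitch) Rx(roll)).
In Python, from station import status, eyes, workorder gives the robot as it stands.
- The arm moves only by the shell command python3 -m jog 'ROWS' [OPENING] [FORCE]. ROWS is JSON, a list of rows, each a list of 6 numbers: the shift along the world's x, y, z in mm, then the turn, a rotation vector about the world's x, y, z in rad. A call has 1 to 12 rows; each row shifts and turns the pose as measured when the row begins; what a row does not reach is not made up. A row lasts 1/10 s, in which the tool goes at most 50 mm and 8.59 degrees, less where a joint would pass 70% of its speed; a pose out of reach is approached as far as the arm can. A call with a gripper value outside its range is refused whole. OPENING is the opening, from 0 (shut) to 1 (fully open), set as the call begins (- or left out, the last holds). The fingers move at their own pace and stop on an object; FORCE is the grip in N (left out, the last holds). Time passes only in rows, so rows that do not move let the fingers close. It gives the time, the measured TCP pose, the force and the opening at its end, in the units of the state.
- status.get_state(): the state, without advancing time (a new reading comes with each control period).
- eyes.grab_frame(name): name is "scene" or "top" or "wrist"; returns the picture (384x512x3 uint8, blue, green, red); there is no depth.
- eyes.calibration(name): a dict with "camera_matrix" (3x3 intrinsics, pixels), "cam_to_world" (4x4, takes a point from camera to world coordinates); the wrist camera has in their place "hand_eye" (4x4, takes a point from camera to tool coordinates, whose origin is the TCP and whose axes are the tool frame's). Camera axes: x right, y up, looking along -z (the intrinsics and any distortion apply to the point x, -y, -z); pixel columns grow to the right and rows downward; lengths in m; the calibration is good to about 2 mm. A picture is of the moment at which its call begins: read the wrist's pose just before it. calibration takes no time and is no camera call.
- workorder.job_done(): hands the job in, once; it reports no verdict.
The state is a dict: "t": time; "q": joint angles; "qd": joint speeds; "joint_efforts": joint torques, N m; "eef_pos": TCP position; "ee_rot": TCP orientation; "force": force on the tool from outside, world axes, zero at the start; "moment": the same for the moment, N m; "width": finger opening in m.
Only numpy, scipy, OpenCV 4.12 (cv2) and the standard library are available. Lean on these libraries where they do the work, as an engineer would, in place of code of your own. Each camera call takes 0.05 s, during which the arm holds its last target. There are 200 camera calls.

### The job

Put the cleaned blue-handled stopcock plug back into the empty blue-banded barrel of the vacuum manifold: turn it to and fro while you press it down with about 18 N until it sinks no further and is wedged tight, and leave it shut, its handle straight across the long white box. A greased taper only seats when it is turned under pressure, and the barrel is glass, so never press with more than 25 N; leave the other plugs and the rest of the bench as they are.

Things in the scene. Friction and masses are not known exactly. Their poses are not given: they have to be found in the camera images.
- plug: White tapered stopcock plug with blue collar and blue bar handle, 82 mm tall, 60 g, upright. Origin: centre of its small end, z up its axis. Taper 40 mm long, radius 6.8 mm at the foot, 12.8 mm at the collar; collar 35 mm across from z = 40 to 45; handle bar from z = 51 to 82, 38 mm long along x, 11 mm thick along y, flat-sided. It starts in one of the two holes of the draining block.
- plug_collar (a point): Centre of the underside of the blue plug's collar, 40 mm above the plug's origin. With the plug seated it stays about 2 to 13 mm above the barrel's rim: the collar is no stop.
- plug_grip (a point): Point on the blue plug's axis 70 mm above its origin, 12 mm below the top of the bar handle: the place to grip it, across the 11 mm thickness (along the plug's y). Pressed hard, the bar creeps up between the fingers until their tips bear on the collar, 25 mm below this point.
- manifold: Fixed vacuum manifold: white box 62 x 250 x 60 mm, long side along its y, with three upright glass barrels 82 mm apart on top (blue band, empty, at y = -82; red at 0; yellow at +82), side arms to +x. Origin: centre of the underside, z up. A plug is shut when its handle lies along the manifold's x, square across the box; either end may point forward.
- barrel_rim (a point): Centre of the mouth of the empty blue-banded barrel, 112 mm up; barrel 35 mm across. Its white liner narrows 0.15 mm in radius per mm, 10 mm near the rim. Fits differ: the plug first binds with its collar 8 to 16 mm above the rim. From there, while turned about its axis, it sinks about 1 mm for each 3.5 N of push; unturned, 1 mm for each 10 N. Turning takes up to 0.7 N m. Let go, it stays.
- liner0 (a joint): Outward stretch (m) of the springy white liner at its +x side, wedged open by the plug: 0 empty, above 0.00019 when the plug is tight (turned to and fro under 16 N or more), at most 0.00015 if it was only pushed. It stays when the plug is let go.
- liner3 (a joint): The same stretch at the liner's -x side.
- liner (a joint): How far (m) the blue-banded barrel's liner is pressed down onto the rubber cushion it stands on: 0 at rest, 0.001 at a push of 25 N.
- drain_block: Fixed wooden draining block 60 x 140 x 48 mm, origin at the centre of its underside, long side along its y; two upright holes 29.5 mm wide, 44 mm deep at y = -40 and +40 mm. Each holds one plug, whose collar rests on the block's top at 48 mm.
- spare_plug: A like plug with green collar and handle, in the other hole of the block, with the same axes and sizes; it stays there.
- valve_red_end (a point): Middle of one end of the red bar handle of the plug in the middle barrel, whose top is 161 mm above the bench; not to be moved.
- valve_yellow_end (a point): Middle of one end of the yellow bar handle of the plug in the far barrel, whose top is 161 mm above the bench; not to be moved.
- beaker_2: Small loose glass beaker 55 mm wide, 68 mm tall, right of the manifold; a bystander, origin at its underside.
- film_box: Loose carton 56 x 118 x 56 mm right of and behind the manifold; a bystander, origin at its underside.
- marker_1: Loose felt marker 136 mm long, lying right of the manifold; a bystander.
- micro_rack: Loose orange rack of small tubes 60 x 118 x 38 mm at the back left; a bystander, origin at its underside.
There are look-alikes about, which are no part of the job. There is more than one size of the plug; the one meant has the size given above.

How it is judged:
By the outcome, as a careful person would: the job done as asked, in the order asked, and still so for the second after the job is handed in, with the robot touching nothing.
It also fails if it takes over 58 s, if anything falls off the work surface, if the arm or the gripper's body presses on something with over 40 N, if the wrist force passes 120 N, or if a joint passes its speed limit or range.

## Working session

There is one attempt and no reset: what is moved stays moved. The work goes in short steps, Python scripts to look and compute and a shell command to move; the robot and the scene stay as the last step left them, time stands still between calls to the robot, and variables do not carry over. Pictures are saved under pics/ and viewed, about 8 in all and at most 12, crops included, and the job is handed in when it is done.

```bash
mkdir -p pics; ls; python3 - <<'E'
from station import status, eyes
import cv2, numpy as np
s=status.get_state(); print({k:np.round(v,3).tolist() for k,v in s.items()})
ims=[]
for n in("scene","top"):
    c=eyes.calibration(n); print(n,{k:np.round(v,3).tolist() if not isinstance(v,str) else v for k,v in c.items()})
    im=eyes.grab_frame(n); cv2.imwrite(f"pics/{n}0.png",im)
print({k:np.round(v,3).tolist() for k,v in eyes.calibration("wrist").items()})
E
```

```text
pics
{'t': 0.0, 'q': [-0.903, 0.359, 0.011, -0.0, -1.224, -0.288], 'qd': [0.001, -0.001, 0.001, 0.001, -0.0, 0.0], 'joint_efforts': [0.0, -58.271, 29.306, 6.997, 0.007, -0.0], 'eef_pos': [0.25, -0.626, 0.226], 'ee_rot': [-3.141, -0.002, 1.951], 'force': [-0.987, -0.057, -0.207], 'moment': [-0.065, 0.038, 0.0], 'width': 0.088}
scene {'camera_matrix': [[425.618, 0.0, 247.644], [0.0, 425.618, 192.396], [0.0, 0.0, 1.0]], 'cam_to_world': [[0.881, 0.204, -0.428, 0.023], [-0.474, 0.373, -0.798, -1.154], [-0.003, 0.905, 0.425, 0.591], [0.0, 0.0, 0.0, 1.0]]}
top {'camera_matrix': [[497.347, 0.0, 252.325], [0.0, 497.347, 202.536], [0.0, 0.0, 1.0]], 'cam_to_world': [[0.008, 0.986, -0.164, 0.271], [-1.0, 0.005, -0.017, -0.248], [-0.016, 0.164, 0.986, 1.468], [0.0, 0.0, 0.0, 1.0]]}
{'camera_matrix': [[345.265, 0.0, 252.994], [0.0, 345.265, 192.149], [0.0, 0.0, 1.0]], 'hand_eye': [[1.0, -0.0, 0.0, 0.0], [0.0, -0.968, -0.252, -0.068], [0.0, 0.252, -0.968, -0.157], [0.0, 0.0, 0.0, 1.0]]}
```

View pics/scene0.png

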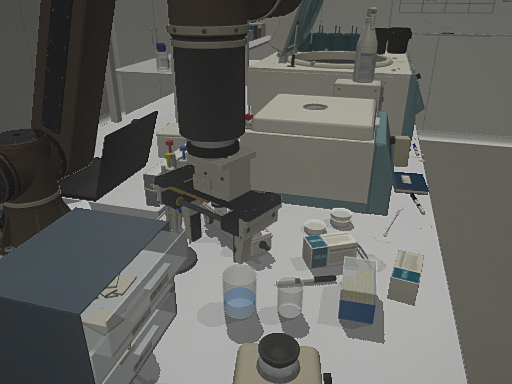

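View pics/top0.png

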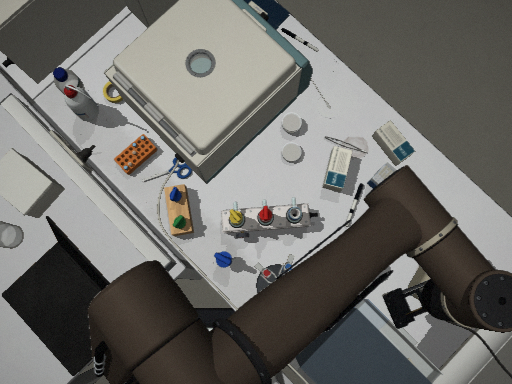

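Scene view: the arm hides most of the work area. Top view: the block is at about (179,210), with blue at (175,195) and green at (180,222). The manifold is at about (265,217), with yellow at 237, red at 265 and the empty barrel at (295,213). A loose blue look-alike stands at (223,259).

```bash
cat > h.py <<'E'
import numpy as np, cv2
from station import status, eyes
from scipy.spatial.transform import Rotation as R
def cam(n,s=None):
    c=eyes.calibration(n); K=np.array(c["camera_matrix"])
    if n=="wrist":
        T=np.eye(4);T[:3,:3]=R.from_euler("xyz",s["ee_rot"]).as_matrix();T[:3,3]=s["eef_pos"];T=T@np.array(c["hand_eye"])
    else: T=np.array(c["cam_to_world"])
    return K,T,c
def ray(n,uv,s=None):
    K,T,_=cam(n,s); p=np.linalg.inv(K)@[uv[0],uv[1],1]; return T[:3,3],T[:3,:3]@(p*[1,-1,-1])
def onz(n,uv,z,s=None):
    o,d=ray(n,uv,s); return o+d*(z-o[2])/d[2]
def proj(n,P,s=None):
    K,T,_=cam(n,s); p=T[:3,:3].T@(np.array(P)-T[:3,3])*[1,-1,-1]; p=K@p; return p[:2]/p[2]
def blobs(im,lo,hi,amin=15):
    m=cv2.inRange(cv2.cvtColor(im,cv2.COLOR_BGR2HSV),lo,hi)
    k,l,st,c=cv2.connectedComponentsWithStats(m)
    out=[]
    for i in range(1,k):
        if st[i,4]>=amin:
            pts=np.argwhere(l==i)[:,::-1].astype(np.float32); out.append((c[i].round(1).tolist(),int(st[i,4]),[np.round(x,1).tolist() for x in cv2.minAreaRect(pts)[:2]]+[round(cv2.minAreaRect(pts)[2],1)]))
    return out
E
python3 - <<'E'
from h import *
print([k for k in eyes.calibration("top")])
im=cv2.imread("pics/top0.png")
cv2.imwrite("pics/top0c.png",cv2.resize(im[160:290,140:340],None,fx=4,fy=4,interpolation=cv2.INTER_CUBIC))
for n,lo,hi in(("blue",(105,120,50),(125,255,255)),("green",(45,100,40),(90,255,255)),("yel",(22,120,100),(35,255,255)),("red",(0,150,100),(5,255,255))):
    for b in blobs(im,lo,hi): print(n,b)
for nm,uv,z in(("blue plug",(175,195),.08),("green",(180,222),.08),("yel",(237,217),.16),("red",(265,214),.16),("rim",(295,213),.112)): print(nm,onz("top",uv,z).round(3))
E
```

```text
['camera_matrix', 'cam_to_world']
blue ([58.5, 72.4], 93, [[58.5, 72.5], [9.0, 11.0], 90.0])
blue ([173.3, 163.1], 27, [[172.8, 164.6], [3.0, 14.7], 21.8])
blue ([182.8, 170.4], 109, [[182.3, 170.8], [14.1, 14.8], 45.0])
blue ([174.9, 194.5], 101, [[175.0, 193.5], [13.0, 10.0], 90.0])
blue ([222.9, 258.7], 203, [[222.5, 259.0], [14.0, 17.0], 90.0])
blue ([287.5, 265.6], 18, [[287.5, 265.5], [3.0, 5.0], 90.0])
green ([179.2, 221.8], 115, [[179.4, 221.7], [11.2, 12.5], 26.6])
yel ([109.4, 93.4], 103, [[110.1, 92.9], [20.0, 12.7], 53.7])
yel ([234.6, 216.0], 118, [[235.1, 215.9], [11.7, 12.9], 7.1])
red ([66.8, 90.9], 23, [[66.7, 91.6], [7.2, 4.9], 26.6])
red ([263.7, 213.1], 90, [[263.0, 212.5], [13.0, 8.0], 90.0])
red ([266.1, 272.5], 26, [[266.0, 272.5], [4.9, 4.9], 45.0])
blue plug [ 0.522 -0.005  0.08 ]
green [ 0.445 -0.022  0.08 ]
yel [ 0.449 -0.186  0.16 ]
red [ 0.457 -0.26   0.16 ]
rim [ 0.467 -0.343  0.112]
```

View pics/top0c.png

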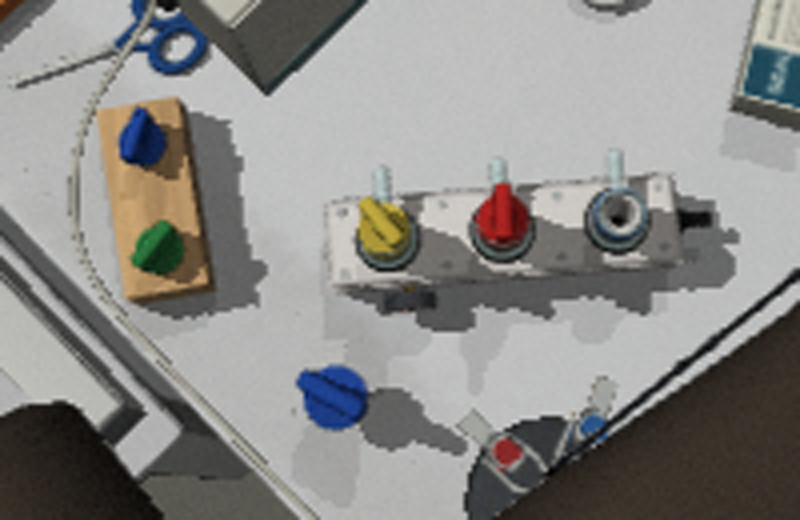

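```bash
python3 -m jog '[[26,35,6,0,0,-0.045],[26,35,6,0,0,-0.045],[26,35,6,0,0,-0.045],[26,35,6,0,0,-0.045],[26,35,6,0,0,-0.045],[26,35,6,0,0,-0.045],[26,35,6,0,0,-0.045],[26,35,6,0,0,-0.045],[0,0,0,0,0,0]]'
python3 - <<'E'
from h import *
s=status.get_state(); im=eyes.grab_frame("wrist"); cv2.imwrite("pics/w1.png",im)
print(s["t"],s["eef_pos"],s["ee_rot"],proj("wrist",(.467,-.343,.112),s))
import pickle; pickle.dump(s,open("w1.pkl","wb"))
E
```

```text
t: 1.0
eef_pos: [0.4611, -0.3344, 0.2698]
ee_rot: [-3.138, -0.01, 1.57]
force: [0.3, -0.6, -0.1]
width: 0.0882
1.0 [ 0.46109094 -0.33435747  0.26977399] [-3.1375104  -0.00995607  1.5699862 ] [242.19254898 184.0776729 ]
```

View pics/w1.png

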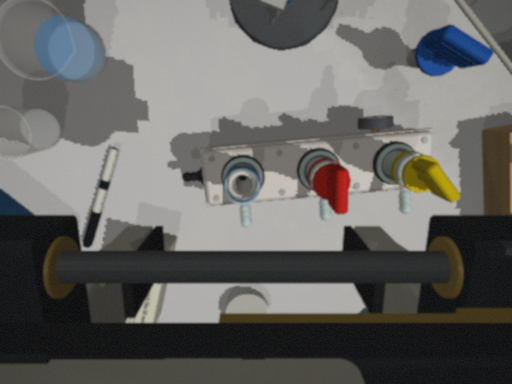

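Wrist view: the empty rim is at about (243,181), right next to the projection from the top view (242,184). Red and yellow are to its right and the side arms point down the image (+x).

```bash
python3 - <<'E'
from h import *
im=cv2.imread("pics/w1.png")
cv2.imwrite("pics/w1c.png",cv2.resize(im[115:235,190:450],None,fx=3,fy=3,interpolation=cv2.INTER_CUBIC))
E
```

```text
(no output)
```

View pics/w1c.png

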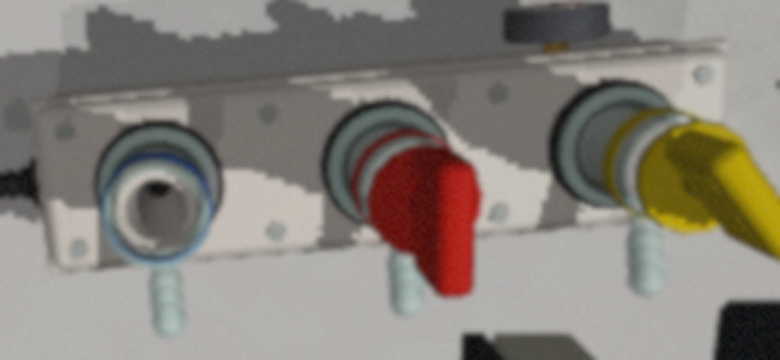

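```bash
python3 -m jog '[[10,40,0,0,0,0],[10,40,0,0,0,0],[10,40,0,0,0,0],[10,40,0,0,0,0],[10,40,0,0,0,0],[10,40,0,0,0,0],[10,40,0,0,0,0],[10,40,0,0,0,0],[0,0,0,0,0,0]]'
python3 - <<'E'
from h import *
s=status.get_state(); im=eyes.grab_frame("wrist"); cv2.imwrite("pics/w2.png",im)
print(s["t"],s["eef_pos"],s["ee_rot"],proj("wrist",(.522,-.005,.09),s))
import pickle; pickle.dump(s,open("w2.pkl","wb"))
for b in blobs(im,(105,120,40),(125,255,255),60):print(b)
u,v=proj("wrist",(.522,-.005,.09),s).astype(int)
cv2.imwrite("pics/w2c.png",cv2.resize(im[max(0,v-75):v+75,max(0,u-100):u+100],None,fx=4,fy=4,interpolation=cv2.INTER_CUBIC));print(u-100,v-75)
E
```

```text
t: 1.95
eef_pos: [0.5371, -0.0106, 0.265]
ee_rot: [-3.129, -0.01, 1.564]
force: [-0.3, -0.5, -0.4]
width: 0.0876
1.95 [ 0.53706528 -0.01060587  0.26504153] [-3.12887323 -0.00985935  1.56360147] [256.97023048 160.44202133]
([259.7, 161.1], 783, [[258.0, 161.4], [29.8, 35.0], 40.6])
([248.3, 220.1], 553, [[249.5, 220.0], [33.2, 34.6], 45.0])
([270.6, 238.0], 158, [[272.6, 235.1], [8.3, 38.1], 27.9])
156 85
```

View pics/w2c.png

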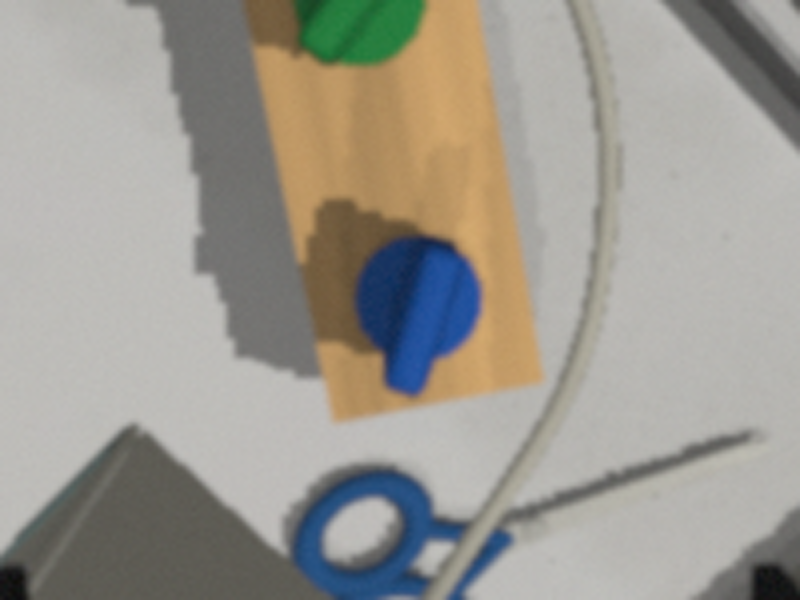

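Block view: the blue plug's collar centre is at crop (419,299), with its bar running (440,250)→(405,388). A grey centrifuge corner shows at crop (135,425).

```bash
python3 - <<'E'
from h import *
import pickle
s1=pickle.load(open("w1.pkl","rb"));s2=pickle.load(open("w2.pkl","rb"))
f1=lambda x,y:(190+(x-1)/3,115+(y-1)/3); f2=lambda x,y:(156+(x-1.5)/4,85+(y-1.5)/4)
a=lambda p,q:round(np.degrees(np.arctan2(*(q-p)[1::-1])),1)
rim=onz("wrist",f1(158,209),.112,s1);print("rim",rim, "diam",onz("wrist",f1(214,209),.112,s1)-onz("wrist",f1(102,209),.112,s1))
P=[onz("wrist",f1(*p),.064,s1) for p in((160,184),(386,161),(613.5,143.5))]
print("bases",np.round(P,4),a(P[2],P[0]),np.linalg.norm(P[1]-P[0]),np.linalg.norm(P[2]-P[1]))
C=[onz("wrist",f1(*p),.06,s1) for p in((42,100),(727,42),(57,268),(640,222))]
print("edges",np.round(C,4),a(C[1],C[0]),a(C[3],C[2]),"end",a(C[0],C[2]))
print("collar",onz("wrist",f2(419,299),.053,s2),"diam",onz("wrist",f2(481,299),.053,s2)-onz("wrist",f2(357,299),.053,s2))
H=[onz("wrist",f2(*p),.09,s2) for p in((428,250),(460,255),(388,380),(425,390))]
print("bar",np.round(H,4),a(H[0],H[2]),a(H[1],H[3]),"mid",np.mean(H,0))
B=[onz("wrist",f2(*p),.048,s2) for p in((335,422),(542,380),(250,20),(475,0))]
print("block",np.round(B,4))
for z in(0,.1,.2,.25): print("cf",z,onz("wrist",f2(135,425),z,s2),onz("top",(206,183),z),)
E
```

```text
rim [ 0.46725384 -0.34287041  0.112     ] diam [0.00010951 0.03497147 0.        ]
bases [[ 0.4692 -0.3431  0.064 ]
 [ 0.4611 -0.2625  0.064 ]
 [ 0.455  -0.1818  0.064 ]] -85.0 0.08101405978445192 0.08101298432936134
edges [[ 0.4396 -0.3847  0.06  ]
 [ 0.4197 -0.1437  0.06  ]
 [ 0.5015 -0.3815  0.06  ]
 [ 0.4848 -0.1674  0.06  ]] -85.3 -85.5 end 3.0
collar [ 0.52649242 -0.00057845  0.053     ] diam [0.0002909  0.03346224 0.        ]
bar [[ 5.091e-01  5.000e-04  9.000e-02]
 [ 5.104e-01  8.200e-03  9.000e-02]
 [ 5.410e-01 -9.400e-03  9.000e-02]
 [ 5.436e-01 -3.000e-04  9.000e-02]] -17.2 -14.3 mid [ 5.26029777e-01 -2.24221193e-04  9.00000000e-02]
block [[ 0.5616 -0.024   0.048 ]
 [ 0.5502  0.0337  0.048 ]
 [ 0.4537 -0.0443  0.048 ]
 [ 0.4491  0.0143  0.048 ]]
cf 0 [ 0.57351851 -0.08848113  0.        ] [ 0.57355283 -0.08332865  0.        ]
cf 0.1 [ 0.54938401 -0.07032922  0.1       ] [ 0.55293964 -0.09457976  0.1       ]
cf 0.2 [ 0.52524952 -0.0521773   0.2       ] [ 0.53232645 -0.10583088  0.2       ]
cf 0.25 [ 0.51318227 -0.04310134  0.25      ] [ 0.52201986 -0.11145644  0.25      ]
```

```bash
cat >> h.py <<'E'
def delta(p,yaw):
    s=status.get_state(); Rn=R.from_euler("xyz",s["ee_rot"]); Rt=R.from_euler("xyz",[np.pi,0,yaw])
    print("t",s["t"],"pos",s["eef_pos"].round(4),"d mm",((np.array(p)-s["eef_pos"])*1e3).round(1),"rot",(Rt*Rn.inv()).as_rotvec().round(3),"F",np.round(s["force"],1),"M",np.round(s["moment"],2),"w",round(float(s["width"]),4),"q6",round(s["q"][5],2))
E
python3 -m jog '[[-4,4,-30,0,0,-0.1],[-4,4,-30,0,0,-0.1],[-3,2,-30,0,0,-0.07],[0,0,-30,0,0,0],[0,0,0,0,0,0]]' 0.5 30
python3 -c "
from h import *
delta([.5262,-.0004,.056],1.295)"
```

```text
t: 2.5
eef_pos: [0.5236, -0.0081, 0.1415]
ee_rot: [-3.129, -0.008, 1.278]
force: [-0.6, -0.5, 0.1]
width: 0.0532
t 2.5 pos [ 0.5236 -0.0081  0.1415] d mm [  2.6   7.7 -85.5] rot [-0.011 -0.01   0.017] F [-0.6 -0.5  0.1] M [-0.13  0.06 -0.02] w 0.0532 q6 -2.2
```

```bash
python3 -m jog '[[3,8,-20,-0.011,-0.01,0.017],[0,0,-20,0,0,0],[0,0,-15,0,0,0]]'
python3 -c "
from h import *
delta([.5262,-.0004,.056],1.295)
s=status.get_state(); im=eyes.grab_frame('wrist')
for b in blobs(im,(105,120,40),(125,255,255),60):print(b)
print(proj('wrist',(.5262,-.0004,.09),s),proj('wrist',(.5262,-.0004,.053),s));cv2.imwrite('pics/w3.png',im)"
```

```text
t: 2.8
eef_pos: [0.5295, -0.0032, 0.09]
ee_rot: [3.135, -0.001, 1.295]
force: [-0.7, -0.4, 0.1]
width: 0.0441
t 2.8 pos [ 0.5295 -0.0032  0.09  ] d mm [ -3.3   2.8 -34. ] rot [0.001 0.006 0.   ] F [-0.7 -0.4  0.1] M [-0.02  0.07 -0.03] w 0.0441 q6 -2.22
([255.8, 215.6], 2611, [[258.4, 216.8], [64.9, 54.9], 59.7])
([269.1, 299.0], 920, [[270.5, 297.5], [29.0, 65.0], 90.0])
[256.85852237 237.33299634] [256.12726952 213.24629422]
```

View pics/w3.png

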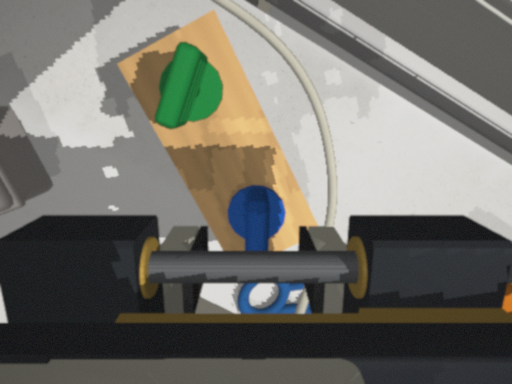

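The wrist view shows the collar at (257,213), against a prediction of (256,213). The bar runs straight down the image between the fingers, so I can go down and grip.

```bash
python3 -m jog '[[-3,3,-16,0.001,0.006,0],[0,0,-16,0,0,0],[0,0,-2,0,0,0],[0,0,0,0,0,0]]'
python3 -c "
from h import *
delta([.5262,-.0004,.056],1.295)"
```

```text
t: 3.25
eef_pos: [0.5282, -0.0032, 0.0583]
ee_rot: [3.14, -0.0, 1.293]
force: [0.5, 0.1, -0.7]
width: 0.0443
t 3.25 pos [ 0.5282 -0.0032  0.0583] d mm [-2.   2.8 -2.3] rot [0.    0.001 0.002] F [ 0.5  0.1 -0.7] M [ 0.   -0.02  0.04] w 0.0443 q6 -2.22
```

```bash
python3 -m jog '[[-2,3,-2,0,0,0],[0,0,0,0,0,0]]'; python3 -m jog '[[0,0,0,0,0,0],[0,0,0,0,0,0],[0,0,0,0,0,0],[0,0,0,0,0,0],[0,0,0,0,0,0]]' 0 60
python3 -c "
from h import *
delta([.5262,-.0004,.056],1.295)"
```

```text
t: 3.45
eef_pos: [0.5274, -0.0003, 0.0584]
ee_rot: [3.138, -0.001, 1.292]
force: [0.5, 0.1, -0.6]
width: 0.0437
t: 3.95
eef_pos: [0.5284, 0.0002, 0.0604]
ee_rot: [3.135, -0.003, 1.293]
force: [0.2, 0.7, 0.7]
width: 0.0106
t 3.95 pos [5.284e-01 2.000e-04 6.040e-02] d mm [-2.2 -0.6 -4.4] rot [-0.001  0.007  0.002] F [0.2 0.7 0.7] M [0.06 0.07 0.01] w 0.0106 q6 -2.22
```

```bash
python3 -m jog '[[0,0,35,0,0,0],[0,0,35,0,0,0],[0,0,35,0,0,0],[0,0,35,0,0,0],[0,0,35,0,0,0],[0,0,10,0,0,0]]'; python3 -m jog '[[-7,-43,0,0,0,0.046],[-7,-43,0,0,0,0.046],[-7,-43,0,0,0,0.046],[-7,-43,0,0,0,0.046],[-7,-43,0,0,0,0.046],[-7,-43,0,0,0,0.046],[-7,-43,0,0,0,0.046],[-7,-43,0,0,0,0.046],[0,0,0,0,0,0]]'
python3 -c "
from h import *
delta([.468,-.343,.235],1.656)"
```

```text
t: 4.55
eef_pos: [0.5241, -0.0011, 0.2488]
ee_rot: [-3.14, 0.002, 1.293]
force: [1.2, 0.2, -1.7]
width: 0.0105
t: 5.45
eef_pos: [0.4635, -0.3547, 0.2464]
ee_rot: [-3.139, -0.003, 1.682]
force: [1.0, 1.1, -1.3]
width: 0.0105
t 5.45 pos [ 0.4635 -0.3547  0.2464] d mm [  4.5  11.7 -11.4] rot [-0.003 -0.003 -0.026] F [ 1.   1.1 -1.3] M [ 0.08  0.05 -0.04] w 0.0105 q6 -1.14
```

```bash
python3 -m jog '[[4,12,-20,-0.003,-0.003,-0.026],[0,0,-30,0,0,0],[0,0,-20,0,0,0],[0,0,0,0,0,0],[0,0,0,0,0,0]]'
python3 - <<'E'
from h import *
delta([.468,-.343,.175],1.656)
s=status.get_state(); im=eyes.grab_frame('wrist'); t=eyes.grab_frame('scene')
for b in blobs(im,(105,120,40),(125,255,255),60):print(b)
for b in blobs(t,(105,120,40),(125,255,255),10):print("sc",b)
p=s["eef_pos"]; z0=p[2]-.052
for dz in(0,.045,.082): print(proj('wrist',(p[0],p[1],z0+dz),s),proj('scene',(p[0],p[1],z0+dz)),proj('top',(p[0],p[1],z0+dz)))
print(proj('wrist',(.4675,-.343,.112),s),proj('scene',(.4675,-.343,.112)))
u,v=proj('scene',(.468,-.343,.14)).astype(int)
A=cv2.resize(im[100:300,120:390],(540,400),interpolation=cv2.INTER_CUBIC); B=cv2.resize(t[v-40:v+40,u-25:u+25],(250,400),interpolation=cv2.INTER_CUBIC); print("scene off",u-25,v-40)
cv2.imwrite('pics/w4.png',np.hstack([A,B]))
E
```

```text
t: 5.95
eef_pos: [0.4654, -0.3433, 0.1717]
ee_rot: [-3.138, -0.002, 1.649]
force: [0.3, -1.2, -0.3]
width: 0.0109
t 5.95 pos [ 0.4654 -0.3433  0.1717] d mm [2.6 0.3 3.3] rot [-0.002 -0.003  0.007] F [ 0.3 -1.2 -0.3] M [-0.11 -0.03 -0.01] w 0.0109 q6 -1.19
([506.5, 54.1], 396, [[505.5, 53.0], [46.0, 11.0], 90.0])
([253.4, 188.7], 113, [[252.1, 190.3], [42.0, 12.5], 1.4])
([252.8, 225.1], 1752, [[254.9, 225.9], [51.3, 50.5], 56.3])
([253.0, 294.1], 604, [[253.0, 295.0], [24.0, 26.0], 90.0])
sc ([183.8, 146.5], 13, [[183.7, 146.2], [5.3, 2.5], 11.3])
sc ([247.5, 186.8], 80, [[249.6, 185.6], [17.6, 12.2], 86.2])
sc ([181.0, 208.4], 23, [[181.0, 208.7], [4.6, 6.9], 21.8])
sc ([251.6, 216.5], 26, [[252.0, 216.5], [3.0, 12.0], 90.0])
sc ([363.4, 312.1], 261, [[356.0, 311.4], [35.0, 17.9], 9.5])
[252.86690674 212.42917776] [250.31310332 206.64419159] [295.29131094 213.33280241]
[253.01045195 239.4265881 ] [250.30705307 189.86244865] [296.47450146 210.91025968]
[253.19534965 274.20141151] [250.3019055 175.5844718] [297.50887718 208.79241025]
[252.99804821 211.90617513] [251.01383274 209.22050078]
scene off 226 158
```

View pics/w4.png

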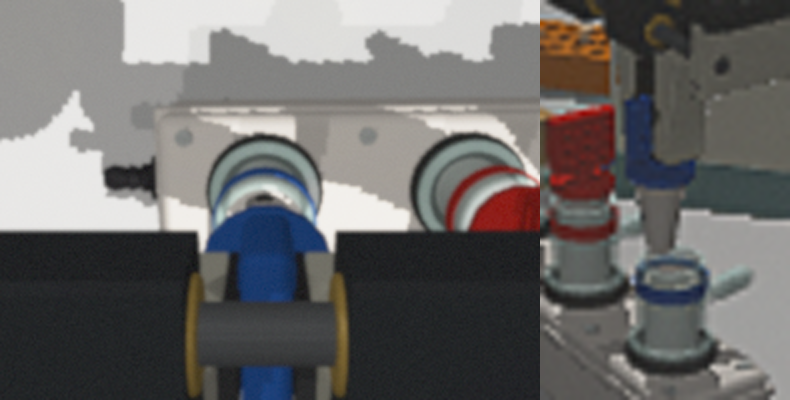

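The view shows the plug upright and gripped just above the barrel. In the scene crop the foot is at (250,208) and the rim at (252,212), so the rim lies a few mm further along +x. In the wrist crop the collar's near edge is at row 202.5.

```bash
python3 - <<'E'
from h import *
s=status.get_state(); p=s["eef_pos"];print(p)
for z0 in (p[2]-.051,p[2]-.053):
    for dz in(.04,.045): print("collar -x edge -> axis x", onz('wrist',(253.4,202.5),z0+dz,s)[0]+.0175, "y",onz('wrist',(253.4,202.5),z0+dz,s)[1])
print("rim -x outer edge", onz('wrist',(252,100+168/2),.112,s)+[.0175,0,0])
# scene: foot vs rim on their planes
print(onz('scene',(250,208),p[2]-.052),onz('scene',(252.2,212.4),.112))
E
```

```text
[ 0.46571586 -0.34337313  0.17226369]
collar -x edge -> axis x 0.46483335262925357 y -0.3446105396369527
collar -x edge -> axis x 0.46338618270216886 y -0.3447384199106097
collar -x edge -> axis x 0.46541222060008747 y -0.3445593875274899
collar -x edge -> axis x 0.46396505067300275 y -0.34468726780114695
rim -x outer edge [ 0.46673937 -0.34523078  0.112     ]
[ 0.46076265 -0.3501982   0.12026369] [ 0.46201661 -0.35896673  0.112     ]
```

```bash
python3 -m jog '[[3,-0.7,0,0,0,0],[0,0,0,0,0,0],[0,0,-5,0,0,0],[0,0,-6,0,0,0],[0,0,0,0,0,0]]'
python3 -c "
from h import *
delta([.468,-.343,.145],1.656)"
```

```text
t: 6.55
eef_pos: [0.4708, -0.3445, 0.1638]
ee_rot: [3.138, 0.0, 1.65]
force: [-0.3, -0.6, -0.9]
width: 0.0105
t 6.55 pos [ 0.4708 -0.3445  0.1638] d mm [ -2.8   1.5 -18.8] rot [0.    0.003 0.006] F [-0.3 -0.6 -0.9] M [ 0.02  0.07 -0.02] w 0.0105 q6 -1.19
```

```bash
python3 -m jog '[[-2,0.5,0,0,0,0],[0,0,-5,0,0,0],[0,0,0,0,0,0]]'; python3 -m jog '[[0,0,-5,0,0,0],[0,0,-5,0,0,0],[0,0,0,0,0,0]]'
python3 -c "
from h import *
delta([.468,-.344,.142],1.656)"
```

```text
t: 6.85
eef_pos: [0.4684, -0.3439, 0.1582]
ee_rot: [3.139, 0.0, 1.65]
force: [-0.1, -0.4, -0.3]
width: 0.0105
t: 7.15
eef_pos: [0.4687, -0.344, 0.1473]
ee_rot: [3.138, 0.0, 1.65]
force: [1.7, -0.1, -0.1]
width: 0.0109
t 7.15 pos [ 0.4687 -0.344   0.1473] d mm [-0.7 -0.  -5.3] rot [0.    0.003 0.006] F [ 1.7 -0.1 -0.1] M [ 0.07 -0.28  0.02] w 0.0109 q6 -1.19
```

```bash
python3 -m jog '[[0.7,0,-3,0,0,0],[0,0,0,0,0,0]]'; python3 -m jog '[[0,0,-3,0,0,0],[0,0,0,0,0,0]]';  python3 -m jog '[[0,0,-2,0,0,0],[0,0,0,0,0,0]]'
```

```text
t: 7.35
eef_pos: [0.4694, -0.344, 0.1438]
ee_rot: [3.139, 0.0, 1.65]
force: [0.7, 0.2, -0.6]
width: 0.0106
t: 7.55
eef_pos: [0.4698, -0.3441, 0.1408]
ee_rot: [3.138, 0.001, 1.65]
force: [1.1, 0.5, -0.8]
width: 0.0109
t: 7.75
eef_pos: [0.4701, -0.3441, 0.1388]
ee_rot: [3.137, 0.001, 1.65]
force: [0.0, 0.6, -0.2]
width: 0.0109
```

```bash
python3 -m jog '[[0,0,-2,0,0,0],[0,0,0,0,0,0]]'; python3 -m jog '[[0,0,-1.5,0,0,0],[0,0,0,0,0,0]]';  python3 -m jog '[[0,0,-1.5,0,0,0],[0,0,0,0,0,0]]'
```

```text
t: 7.95
eef_pos: [0.4703, -0.3441, 0.1368]
ee_rot: [3.137, 0.001, 1.65]
force: [1.0, 0.8, -1.6]
width: 0.0105
t: 8.15
eef_pos: [0.4705, -0.3439, 0.1353]
ee_rot: [3.136, 0.001, 1.65]
force: [1.2, -0.3, -1.0]
width: 0.0109
t: 8.35
eef_pos: [0.4706, -0.3438, 0.1337]
ee_rot: [3.136, 0.001, 1.65]
force: [1.4, 0.9, -1.2]
width: 0.0108
```

```bash
for i in 1 2; do :; done; python3 -m jog '[[0,0,-1,0,0,0],[0,0,0,0,0,0]]'; python3 -m jog '[[0,0,-1,0,0,0],[0,0,0,0,0,0]]';  python3 -m jog '[[0,0,-1,0,0,0],[0,0,0,0,0,0]]'
```

```text
t: 8.55
eef_pos: [0.4708, -0.3437, 0.1327]
ee_rot: [3.136, 0.001, 1.65]
force: [1.3, 2.0, -1.2]
width: 0.0103
t: 8.75
eef_pos: [0.4709, -0.3436, 0.1318]
ee_rot: [3.136, 0.001, 1.65]
force: [0.4, 2.0, -0.5]
width: 0.0108
t: 8.95
eef_pos: [0.4709, -0.3436, 0.1312]
ee_rot: [3.136, 0.001, 1.65]
force: [0.1, 2.1, 0.6]
width: 0.0107
```

```bash
python3 -m jog '[[0,0,-1,0,0,0.1],[0,0,-1,0,0,0.1],[0,0,-1,0,0,0.1]]'; python3 -m jog '[[0,0,-1,0,0,-0.1],[0,0,-1,0,0,-0.1],[0,0,-1,0,0,-0.1]]'; python3 -m jog '[[0,0,-1,0,0,-0.1],[0,0,-1,0,0,-0.1],[0,0,-1,0,0,-0.1]]'
```

```text
t: 9.25
eef_pos: [0.4709, -0.3435, 0.1299]
ee_rot: [3.135, 0.001, 1.959]
force: [-2.0, 4.8, 8.7]
width: 0.0109
t: 9.55
eef_pos: [0.471, -0.3436, 0.1295]
ee_rot: [3.134, 0.003, 1.658]
force: [-0.8, 3.1, 8.8]
width: 0.0105
t: 9.85
eef_pos: [0.471, -0.3438, 0.1293]
ee_rot: [3.133, 0.004, 1.347]
force: [-1.4, 3.6, 8.1]
width: 0.0105
```

```bash
python3 -m jog '[[0,0.3,-1.5,0,0,0.1],[0,0.3,-1.5,0,0,0.1],[0,0,-1.5,0,0,0.1]]'; python3 -m jog '[[0,0,-1.5,0,0,0.1],[0,0,-1.5,0,0,0.1],[0,0,-1.5,0,0,0.1]]'; python3 -m jog '[[0,0,-1.8,0,0,-0.1],[0,0,-1.8,0,0,-0.1],[0,0,-1.8,0,0,-0.1]]'; python3 -c "
from h import *
delta([.468,-.344,.13],1.656)"
```

```text
t: 10.15
eef_pos: [0.4709, -0.3437, 0.1287]
ee_rot: [3.132, 0.006, 1.65]
force: [-3.0, 6.5, 13.2]
width: 0.0106
t: 10.45
eef_pos: [0.4708, -0.3434, 0.1283]
ee_rot: [3.131, 0.007, 1.963]
force: [-2.2, 5.9, 12.6]
width: 0.011
t: 10.75
eef_pos: [0.4709, -0.3435, 0.1279]
ee_rot: [3.129, 0.009, 1.663]
force: [-3.8, 6.6, 14.4]
width: 0.0103
t 10.75 pos [ 0.4709 -0.3435  0.1279] d mm [-2.9 -0.5  2.1] rot [ 0.008  0.013 -0.007] F [-3.8  6.6 14.4] M [2.61 1.22 0.24] w 0.0103 q6 -1.19
```

```bash
python3 -m jog '[[-0.2,0.4,-1.9,0.004,0.005,-0.1],[-0.2,0.4,-1.9,0.004,0.005,-0.1],[-0.2,0.4,-1.9,0.002,0.003,-0.1]]'; python3 -m jog '[[-0.2,0.5,-1.9,0.002,0.003,0.1],[-0.2,0.5,-1.9,0.002,0.003,0.1],[-0.2,0.5,-1.9,0.002,0.003,0.1]]'; python3 -c "
from h import *
delta([.468,-.344,.13],1.656)"
```

```text
t: 11.05
eef_pos: [0.4713, -0.3438, 0.1278]
ee_rot: [3.139, 0.004, 1.354]
force: [-2.7, 3.4, 13.1]
width: 0.0107
t: 11.35
eef_pos: [0.4714, -0.3437, 0.1276]
ee_rot: [-3.138, 0.002, 1.657]
force: [-2.4, 4.4, 14.5]
width: 0.0108
t 11.35 pos [ 0.4714 -0.3437  0.1276] d mm [-3.4 -0.3  2.4] rot [ 0.003 -0.003 -0.001] F [-2.4  4.4 14.5] M [ 1.88  0.96 -0.25] w 0.0108 q6 -1.19
```

```bash
python3 -m jog '[[-0.2,0.5,-2.3,0,0,0.1],[-0.2,0.5,-2.3,0,0,0.1],[-0.2,0.5,-2.3,0,0,0.1]]'; python3 -m jog '[[-0.2,0.5,-2.3,0,0,-0.1],[-0.2,0.5,-2.3,0,0,-0.1],[-0.2,0.5,-2.3,0,0,-0.1]]'; python3 -c "
from h import *
delta([.468,-.344,.13],1.656)"
```

```text
t: 11.65
eef_pos: [0.4712, -0.3433, 0.1271]
ee_rot: [-3.14, 0.006, 1.97]
force: [-4.3, 6.2, 17.9]
width: 0.0108
t: 11.95
eef_pos: [0.4713, -0.3433, 0.1269]
ee_rot: [3.141, 0.012, 1.671]
force: [-3.7, 4.7, 16.6]
width: 0.0106
t 11.95 pos [ 0.4713 -0.3433  0.1269] d mm [-3.3 -0.7  3.1] rot [ 0.012  0.002 -0.015] F [-3.7  4.7 16.6] M [2.   1.48 0.26] w 0.0106 q6 -1.19
```

```bash
python3 -m jog '[[-0.3,0.6,-2.4,0.003,0.001,-0.1],[-0.3,0.6,-2.4,0.003,0.001,-0.1],[-0.3,0.6,-2.4,0.003,0.001,-0.1]]'; python3 -m jog '[[-0.3,0.6,-2.4,0.002,0.001,0.1],[-0.3,0.6,-2.4,0.002,0.001,0.1],[-0.3,0.6,-2.4,0.002,0.001,0.1]]';python3 -m jog '[[-0.3,0.6,-2.4,0.002,0.001,0.1],[-0.3,0.6,-2.4,0.002,0.001,0.1],[-0.3,0.6,-2.4,0.002,0.001,0.1]]'; python3 -m jog '[[-0.3,0.6,-2.4,0.002,0.001,-0.1],[-0.3,0.6,-2.4,0.002,0.001,-0.1],[-0.3,0.6,-2.4,0.002,0.001,-0.1]]'; python3 -c "
from h import *
delta([.468,-.344,.13],1.656)"
```

```text
t: 12.25
eef_pos: [0.4714, -0.3437, 0.1268]
ee_rot: [3.14, 0.009, 1.363]
force: [-3.4, 3.6, 17.8]
width: 0.0111
t: 12.55
eef_pos: [0.4712, -0.3435, 0.1265]
ee_rot: [3.139, 0.007, 1.667]
force: [-3.5, 6.2, 18.7]
width: 0.0111
t: 12.85
eef_pos: [0.4711, -0.3433, 0.1264]
ee_rot: [3.138, 0.006, 1.98]
force: [-3.8, 4.0, 18.8]
width: 0.0103
t: 13.15
eef_pos: [0.4712, -0.3435, 0.1264]
ee_rot: [3.136, 0.005, 1.681]
force: [-3.5, 4.5, 16.6]
width: 0.011
t 13.15 pos [ 0.4712 -0.3435  0.1264] d mm [-3.2 -0.5  3.6] rot [ 0.005  0.006 -0.025] F [-3.5  4.5 16.6] M [1.72 1.39 0.31] w 0.011 q6 -1.17
```

```bash
python3 -m jog '[[-0.3,0.6,-2.4,0.002,0.001,-0.1],[-0.3,0.6,-2.4,0.002,0.001,-0.1],[-0.3,0.6,-2.4,0.002,0.001,-0.1]]'; python3 -m jog '[[-0.3,0.6,-2.5,0.002,0.001,0.1],[-0.3,0.6,-2.5,0.002,0.001,0.1],[-0.3,0.6,-2.5,0.002,0.001,0.1],[-0.3,0.6,-2.5,0.002,0.001,0.1],[-0.3,0.6,-2.5,0.002,0.001,0.1],[-0.3,0.6,-2.5,0.002,0.001,0.1]]'; python3 -m jog '[[-0.3,0.6,-2.4,0.002,0.001,-0.1],[-0.3,0.6,-2.4,0.002,0.001,-0.1],[-0.3,0.6,-2.4,0.002,0.001,-0.1]]'; python3 -c "
from h import *
delta([.468,-.344,.13],1.654)"
```

```text
t: 13.45
eef_pos: [0.4712, -0.3438, 0.1263]
ee_rot: [3.135, 0.005, 1.373]
force: [-3.0, 3.8, 16.9]
width: 0.0104
t: 14.05
eef_pos: [0.4709, -0.3435, 0.126]
ee_rot: [3.133, 0.003, 1.99]
force: [-3.1, 5.8, 19.0]
width: 0.0102
t: 14.35
eef_pos: [0.471, -0.3436, 0.126]
ee_rot: [3.131, 0.002, 1.692]
force: [-3.4, 5.2, 17.1]
width: 0.0106
t 14.35 pos [ 0.471  -0.3436  0.126 ] d mm [-3.  -0.4  4. ] rot [ 0.001  0.011 -0.038] F [-3.4  5.2 17.1] M [1.83 1.46 0.38] w 0.0106 q6 -1.15
```

```bash
python3 -m jog '[[-0.3,0.6,-2.4,0.002,0.001,-0.038],[-0.3,0.6,-2.2,0.001,0.001,0]]'; python3 -m jog '[[0,0,0,0,0,0],[0,0,0,0,0,0]]'; python3 -c "
from h import *
delta([.468,-.344,.13],1.654)"
```

```text
t: 14.55
eef_pos: [0.471, -0.3437, 0.1261]
ee_rot: [3.131, 0.003, 1.651]
force: [-3.1, 4.0, 15.3]
width: 0.0106
t: 14.75
eef_pos: [0.4707, -0.3435, 0.1269]
ee_rot: [3.13, 0.003, 1.651]
force: [2.9, 0.8, -2.5]
width: 0.0107
t 14.75 pos [ 0.4707 -0.3435  0.1269] d mm [-2.7 -0.5  3.1] rot [0.002 0.012 0.003] F [ 2.9  0.8 -2.5] M [ 0.44 -0.65  0.07] w 0.0107 q6 -1.19
```

Now I'll open the fingers part way, rise clear, and check the plug.

```bash
python3 -m jog '[[0,0,0,0,0,0],[0,0,0,0,0,0],[0,0,0,0,0,0],[0,0,0,0,0,0]]' 0.35 10; python3 -m jog '[[0,0,20,0,0,0],[0,0,25,0,0,0],[0,0,30,0,0,0],[0,0,30,0,0,0],[-5,0,25,0,0,0],[0,0,0,0,0,0],[0,0,0,0,0,0]]'
python3 - <<'E'
from h import *
delta([.468,-.344,.26],1.654)
import pickle
s=status.get_state(); im=eyes.grab_frame('wrist'); t=eyes.grab_frame('scene'); pickle.dump(s,open("w5.pkl","wb")); cv2.imwrite("pics/w5f.png",im);cv2.imwrite("pics/s5f.png",t)
u,v=proj('scene',(.468,-.343,.13)).astype(int); a,b=proj('wrist',(.468,-.343,.13),s).astype(int)
A=cv2.resize(im[b-60:b+60,a-50:a+80],None,fx=4,fy=4,interpolation=cv2.INTER_CUBIC); B=cv2.resize(t[v-40:v+40,u-23:u+22],(270,480),interpolation=cv2.INTER_CUBIC); print("w off",a-50,b-60,"scene off",u-23,v-40)
cv2.imwrite('pics/w5.png',np.hstack([A,B]))
E
```

```text
t: 15.15
eef_pos: [0.4698, -0.3441, 0.1259]
ee_rot: [3.133, 0.003, 1.65]
force: [-0.2, 0.4, -0.2]
width: 0.0301
t: 15.85
eef_pos: [0.4624, -0.3441, 0.2587]
ee_rot: [3.138, 0.002, 1.65]
force: [0.0, 0.0, -0.1]
width: 0.0308
t 15.85 pos [ 0.4624 -0.3441  0.2587] d mm [5.6 0.1 1.3] rot [0.001 0.004 0.004] F [ 0.   0.  -0.1] M [-0.01  0.02 -0.07] w 0.0308 q6 -1.19
w off 204 130 scene off 228 162
```

View pics/w5.png

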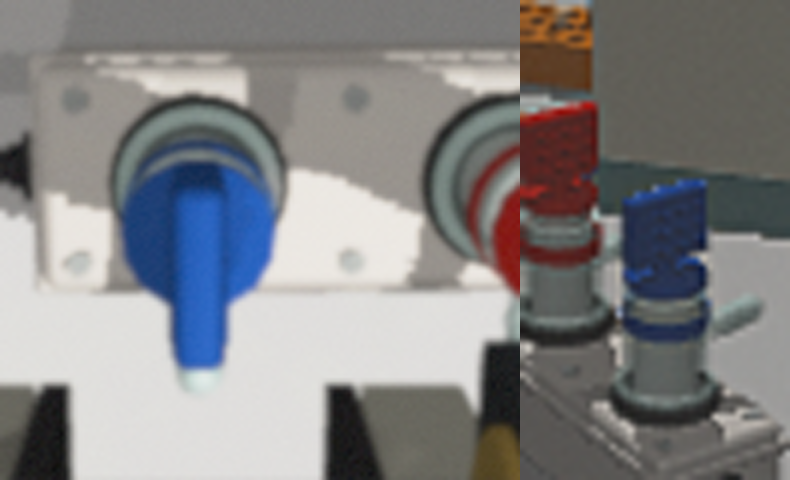

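The plug is upright in the blue barrel with its collar a few mm above the rim. Its bar runs straight down the image, crop (199,185)→(200,365), over the side arm and square to the box edge. Next I'll compare the neighbours with the first pictures.

```bash
python3 - <<'E'
from h import *
import pickle
s=pickle.load(open("w5.pkl","rb")); f=lambda x,y:(204+(x-1.5)/4,130+(y-1.5)/4)
a=lambda p,q:np.degrees(np.arctan2(q[1]-p[1],q[0]-p[0]))
h=[onz("wrist",f(*p),.155,s) for p in((199,185),(200,365))]; print("handle deg",a(*h),"len",np.linalg.norm(h[1]-h[0]))
e=[onz("wrist",f(*p),.06,s) for p in((45,290),(515,285),(45,60),(515,51))]; print("box edges -90:",a(e[0],e[1])-90,a(e[2],e[3])-90)
t=eyes.grab_frame("top"); t0=cv2.imread("pics/top0.png")
for n,lo,hi in(("green",(45,100,40),(90,255,255)),("yel",(22,120,100),(35,255,255)),("red",(0,150,100),(5,255,255)),("blue",(105,120,50),(125,255,255))):
    print(n,[b[:2] for b in blobs(t0,lo,hi,60)],"->",[b[:2] for b in blobs(t,lo,hi,60)])
E
```

```text
handle deg 4.83288917701398 len 0.03671629034052996
box edges -90: 5.172330444330797 5.612592586529843
green [([179.2, 221.8], 115)] -> []
yel [([109.4, 93.4], 103), ([234.6, 216.0], 118)] -> [([109.7, 93.4], 100), ([234.8, 216.1], 124)]
red [([263.7, 213.1], 90)] -> []
blue [([58.5, 72.4], 93), ([182.8, 170.4], 109), ([174.9, 194.5], 101), ([222.9, 258.7], 203)] -> [([58.5, 72.6], 97), ([383.5, 194.9], 136), ([223.0, 258.8], 205), ([288.4, 320.8], 134)]
```

```bash
python3 -c "
from station import workorder,status
print(workorder.job_done(), status.get_state()['t'])"
```

```text
the job is handed in; nothing more can be done
the job is handed in; nothing more can be done
```

The blue-handled plug is back in the blue-banded barrel, shut, and the job is handed in. It took about 16 s of robot time.

- **Seating:** I turned the plug about ±0.3 rad while pressing. Force readings at the ends of the moves were 16.6–19.0 N during the main turning, and none was above 19.0 N. Forces between those readings were not seen. The gripper height settled at about 126 mm, with the last turns changing it by 0.1–0.4 mm. A sideways load of about 4–7 N stayed on the wrist while I pressed.
- **Final position:** After release, the pictures show the plug upright with its collar a few mm above the rim. The handle lies at 4.8°, against 4.8–5.6° for square across the box by the different edge measurements.
- **Neighbours:** The yellow plug and the loose blue look-alike have not moved. The final top view did not show the red and green plugs, because the arm hid them. Red looked in place in the side and wrist views, but green was not checked again. I did not compare the loose bystanders (beaker, carton, marker, rack) with the first pictures.
- **Not confirmed:** I could not measure the liner stretch, so tightness rests on the force readings and the plug sinking no further. The handle's measured length came out at 36.7 mm instead of 38 mm, so its height in that view is only roughly known.

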